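# Rebuild the stepped desk lamp

### The job

Put the desk lamp back together: slide every wooden sleeve on the desk (there are two to four) down over the lamp's upright stem, the widest first and each next one narrower, then slide the grey cup, mouth up, down the stem onto the top sleeve, and last set the white cover, knob up, in the cup's mouth so that it sits level on the rim. Lower each piece down rather than dropping it from the top, and do not disturb the camera, the pencil pot or the notebook.

Things in the scene. Friction and masses are not known exactly. Their poses are not given: they have to be found in the camera images.
- sleeve_a_mid (a point): Centre, half-way up and on the bore's axis, of a dark wooden sleeve: a plain upright ring 66 mm in outer diameter, 20 mm high, with a 28 mm bore right through; z along the bore. It stands on end on the desk; either end may be up. One of four sleeves that differ in outer diameter only (66, 58, 50, 42 mm). Two to four of them are there; an absent one reads None.
- sleeve_b_mid (a point): Centre, half-way up and on the bore's axis, of a dark wooden sleeve: a plain upright ring 58 mm in outer diameter, 20 mm high, with a 28 mm bore right through; z along the bore. It stands on end on the desk; either end may be up. One of four sleeves that differ in outer diameter only (66, 58, 50, 42 mm). Two to four of them are there; an absent one reads None.
- sleeve_c_mid (a point): Centre, half-way up and on the bore's axis, of a dark wooden sleeve: a plain upright ring 50 mm in outer diameter, 20 mm high, with a 28 mm bore right through; z along the bore. It stands on end on the desk; either end may be up. One of four sleeves that differ in outer diameter only (66, 58, 50, 42 mm). Two to four of them are there; an absent one reads None.
- sleeve_d_mid (a point): Centre, half-way up and on the bore's axis, of a dark wooden sleeve: a plain upright ring 42 mm in outer diameter, 20 mm high, with a 28 mm bore right through; z along the bore. It stands on end on the desk; either end may be up. One of four sleeves that differ in outer diameter only (66, 58, 50, 42 mm). Two to four of them are there; an absent one reads None.
- lamp_seat (a point): Foot of the lamp's stem: point on the stem's axis at the top face of the lamp's round dark foot (136 mm across, 20 mm high, fixed to the desk), where the first sleeve comes to rest; z up along the stem. The aluminium stem is 24 mm in diameter and rises 92 mm above this point.
- stem_top (a point): Top of the same stem, on its axis, 112 mm above the desk. Its last 6 mm taper from 24 mm to 18 mm in diameter.
- cup_mid (a point): Centre, half-way up, of the grey metal lamp cup: 66 mm in outer diameter, 64 mm high, 4 mm wall, open at the top; its 6 mm floor has a 28 mm hole on the axis for the stem. z points up through the mouth. It stands mouth up on the desk.
- cup_rim (a point): Centre of the cup's mouth, level with its rim, 64 mm above its underside; the mouth is 58 mm across.
- cover_seat (a point): Centre of the underside of the white cover's round plate (76 mm across, 5 mm thick), the face that lies on the cup's rim; z up. Below it a shallow plug 52 mm across and 5 mm deep goes inside the mouth; on the desk the cover stands on this plug.
- cover_knob (a point): Grip point on the cover's wooden knob, 29 mm straight above cover_seat. The knob is an upright cylinder 24 mm in diameter and 36 mm high on the plate's top; this point is 24 mm above the plate's top and 12 mm below the knob's top.
- camera: Black camera standing on the desk at the far right of the work, lens turned outwards, away from the robot, about 130 mm wide, 103 mm high and 120 mm deep with its lens; origin under its body. Leave alone.
- pencil_pot: White pencil pot at the far left of the work, 76 mm across, 98 mm high (pencils to about 180 mm); origin under its centre. Leave alone.
- notebook: Black notebook lying on the desk between robot and lamp, 150 x 100 x 16 mm; origin under its centre. Leave alone.
Things that resemble listed ones, but are neither listed nor needed, are in the scene too. What is shaped like the part that bears lamp_seat but red is not meant.

How it is judged:
On the way, in this order (a step that is already met when the one before it is completed fails the run):
1. the 66 mm sleeve, if there is one, is on the stem and fully down (horizontal distance between sleeve_a_mid and lamp_seat below 0.005 m and angle between the z axis of sleeve_a_mid and the z axis of lamp_seat, either way round below 0.08 rad and z of sleeve_a_mid in the frame of lamp_seat below 0.014 m), for 0.2 s.
2. the 58 mm sleeve, if there is one, is on the stem and fully down (horizontal distance between sleeve_b_mid and lamp_seat below 0.005 m and angle between the z axis of sleeve_b_mid and the z axis of lamp_seat, either way round below 0.08 rad and z of sleeve_b_mid in the frame of lamp_seat below 0.034 m and (z of sleeve_b_mid in the frame of lamp_seat below 0.014 m or distance between sleeve_b_mid and sleeve_a_mid below 0.024 m)), for 0.2 s.
3. the 50 mm sleeve, if there is one, is on the stem and fully down (horizontal distance between sleeve_c_mid and lamp_seat below 0.005 m and angle between the z axis of sleeve_c_mid and the z axis of lamp_seat, either way round below 0.08 rad and z of sleeve_c_mid in the frame of lamp_seat below 0.054 m and (z of sleeve_c_mid in the frame of lamp_seat below 0.014 m or distance between sleeve_c_mid and sleeve_a_mid below 0.024 m or distance between sleeve_c_mid and sleeve_b_mid below 0.024 m)), for 0.2 s.
4. the 42 mm sleeve, if there is one, is on the stem and fully down (horizontal distance between sleeve_d_mid and lamp_seat below 0.005 m and angle between the z axis of sleeve_d_mid and the z axis of lamp_seat, either way round below 0.08 rad and z of sleeve_d_mid in the frame of lamp_seat below 0.074 m and (z of sleeve_d_mid in the frame of lamp_seat below 0.014 m or distance between sleeve_d_mid and sleeve_a_mid below 0.024 m or distance between sleeve_d_mid and sleeve_b_mid below 0.024 m or distance between sleeve_d_mid and sleeve_c_mid below 0.024 m)), for 0.2 s.
5. the cup is on the stem, mouth up, resting on the top sleeve (horizontal distance between cup_mid and lamp_seat below 0.006 m and angle between cup_mid's own z axis and vertical below 0.08 rad and z of cup_mid in the frame of lamp_seat below 0.116 m and (distance between cup_mid and sleeve_a_mid below 0.046 m or distance between cup_mid and sleeve_b_mid below 0.046 m or distance between cup_mid and sleeve_c_mid below 0.046 m or distance between cup_mid and sleeve_d_mid below 0.046 m)), for 0.2 s.
6. the cover sits level on the cup's rim (horizontal distance between cover_seat and cup_rim below 0.006 m and z of cover_seat in the frame of cup_rim between -0.003 and 0.003 m and angle between cover_seat's own z axis and vertical below 0.05 rad), for 0.2 s.
At the end, for the whole second after the job is handed in: All sleeves present are on the stem (5 mm, 0.08 rad), widest lowest, each down on the foot or a wider one (gap under 4 mm); cup on the stem, mouth up (6 mm, 0.08 rad), down on a sleeve (gap under 4 mm); cover on its rim, knob up (6 mm off centre, 3 mm in height, 0.05 rad) (all of step 1 and all of step 2 and all of step 3 and all of step 4 and all of step 5 and all of step 6); the robot touches nothing.
It fails at once if the camera is pushed more than 30 mm or tipped (distance of camera from where it was at the start of the episode above 0.03 m or angle between camera's own z axis and vertical above 0.25 rad).
It fails at once if the pencil pot is pushed more than 30 mm or tipped (distance of pencil_pot from where it was at the start of the episode above 0.03 m or angle between pencil_pot's own z axis and vertical above 0.25 rad).
It fails at once if the notebook is pushed more than 30 mm or tipped (distance of notebook from where it was at the start of the episode above 0.03 m or angle between notebook's own z axis and vertical above 0.25 rad).
It fails at once if a sleeve, the cup or the cover is let drop at the stem (over 1 m/s there) ((horizontal distance between sleeve_a_mid and lamp_seat below 0.012 m and linear speed of sleeve_a above 1 m/s) or (horizontal distance between sleeve_b_mid and lamp_seat below 0.012 m and linear speed of sleeve_b above 1 m/s) or (horizontal distance between sleeve_c_mid and lamp_seat below 0.012 m and linear speed of sleeve_c above 1 m/s) or (horizontal distance between sleeve_d_mid and lamp_seat below 0.012 m and linear speed of sleeve_d above 1 m/s) or (horizontal distance between cup_mid and lamp_seat below 0.012 m and linear speed of cup above 1 m/s) or (horizontal distance between cover_seat and lamp_seat below 0.012 m and linear speed of cover above 1 m/s)).
Of sleeve_a, sleeve_b, sleeve_c, sleeve_d only 2 to 4 are there at a start; the rules pass over those that are not, and their reading is None.
At some moment in a run one of sleeve_a, sleeve_b, sleeve_c, sleeve_d, cup, cover may be knocked a few centimetres aside while the robot is not near it.
It also fails if it takes over 210 s, if anything falls off the work surface, if the arm or the gripper's body presses on something with over 40 N, if the wrist force passes 120 N, or if a joint passes its speed limit or range.

### The arm

A 7-joint arm with a two-finger parallel gripper is mounted at the origin on the work surface. World frame = base frame: x ahead of the robot, y to its left, z up, the work surface at z = 0. Lengths are in m, angles in rad, forces in N, time in s.
With the tool pointing down it reaches from about 0.425 to 0.95 m from the base axis. Payload 4.7 kg.
Tool frame: the origin (TCP) lies on the centre line of the jaws, within the pads' length; the fingertips stand robot.nose_length ahead of it and the grasp point (between the pads) lies 8 mm behind it (robot.nose_length is the distance from the TCP to the fingertips, in m); z points along the fingers, y is the line along which they close (so a half turn about z gives the same grasp; the last joint's range is limited). The gripper opens to 85 mm and grips with 20 to 120 N. Pads are 22 mm wide; open, the fingers measure 114 mm over their backs; the gripper's body (76 mm by 85 mm) begins 54 mm behind the grasp point. The pads swing forward as they close: fully open they stand 13 mm farther back than shut.
Start: joints at [-1.313, 0.469, -0.049, 1.532, 0.024, 1.141, -0.082], TCP at [0.191, 0.647, 0.221] pointing down, gripper open.
Joint ranges: [-2.59, 2.59], [-0.33, 1.99], [-1.39, 1.29], [0.1, 2.45], [-1.04, 4.18], [0.21, 1.99], [-2.66, 2.66]. Speed limits (rad/s): [2.57, 2.57, 3.14, 3.14, 3.14, 3.14, 3.14].

### API

Orientations are given as [roll, pitch, yaw] about the fixed x, y, z axes, in that order (R = Rz(yaw) Ry(pitch) Rx(roll)).
In Python, from plant import robot gives the robot as it stands. Calls block until the motion is done:
- robot.goto(position, orientation): joint-space move of the TCP to a pose.
- robot.move_straight(position, vel=0.15, attitude=None, contact_N=None): straight line of the TCP; attitude=None keeps the orientation; vel is the mean speed in m/s. With contact_N (N) it stops when the force on the tool has changed by that much, and returns True; else False.
- robot.move_joints(angles): joint-space move.
- robot.grip(opening, strength=None): opening from 0.0 (shut) to 1.0 (fully open); strength is the grip in N (None keeps the last); returns when the fingers have stopped.
- robot.sleep(seconds).
- robot.inverse_kinematics(position, orientation): joint angles nearest the present ones, or None.
- robot.sense(): the state.
- robot.grab_frame(name): name is "scene" or "top" or "wrist"; returns a dict with "image" (400x640x3 uint8, red, green, blue), "range_z" (400x640 float32, m along the optical axis (not along the pixel's ray), 0 where there is no reading), "fx", "fy", "cx", "cy" (pixels), "R" (3x3) and "t" (3): a world point X has camera coordinates R X + t. Camera axes: x right, y down, z forward; pixel columns grow to the right and rows downward; lengths in m; the calibration is good to about 2 mm. The wrist camera is an equidistant fisheye: a pixel r from the principal point sees the ray r / f radians off the axis. A picture is of the moment at which its call begins.
A pose or a line that the arm cannot do raises robot.IKError and nothing moves.
- robot.close_job(): hands the job in; it is judged then, once.
The state is a dict: "t": time; "joint_pos": joint angles; "joint_velocities": joint speeds; "effort": joint torques, N m; "tcp_pos": TCP position; "tcp_rot": TCP orientation; "wrist_force": force on the tool from outside, world axes, zero at the start; "torque": the same for the moment, N m; "opening": opening from 0.0 (shut) to 1.0 (fully open); "gripper_force": force on a finger pad.
Only numpy, scipy, OpenCV 4.12 (cv2) and the standard library are available. Lean on these libraries where they do the work, as an engineer would, in place of code of your own. Each camera call takes 0.05 s, during which the arm holds its last target. There are 200 camera calls.

## Working session

There is one attempt and no reset: what is moved stays moved. The work goes in short steps, each a Python script; the robot and the scene stay as the last script left them, time stands still between calls to the robot, and variables do not carry over. Pictures are saved under pics/ and viewed, at most 14 in all, crops included, and the job is handed in when it is done.

```bash
mkdir -p pics; ls; cat > h.py <<'E'
import numpy as np, cv2
from plant import robot
def save(f,name,crop=None,scale=1):
    im=f["image"][:,:,::-1]
    if crop: x0,y0,x1,y1=crop; im=im[y0:y1,x0:x1]
    cv2.imwrite(f"pics/{name}.png",cv2.resize(im,None,fx=scale,fy=scale,interpolation=cv2.INTER_CUBIC))
def cloud(f):
    v,u=np.mgrid[0:400,0:640]; z=f["range_z"]
    c=np.stack([(u-f["cx"])/f["fx"]*z,(v-f["cy"])/f["fy"]*z,z],-1)
    w=(c-f["t"])@f["R"]; w[z==0]=np.nan; return w
E
python3 - <<'E'
from h import *
for n in("scene","top"):
    f=robot.grab_frame(n); save(f,n+"0"); np.savez(f"{n}0.npz",**f)
    print(n,f["fx"],f["cx"],f["cy"],-f["R"].T@f["t"])
print(robot.nose_length,robot.sense())
E
```

```text
pics
scene 365.8609779490076 316.97617287237546 202.6154372944104 [0.9037792  0.59490739 0.84998726]
top 416.0820184440115 321.2295446503493 200.86250100418258 [ 0.32652814 -0.01039587  1.15200778]
0.011 {'t': 0.1, 'joint_pos': array([-1.31291275,  0.46939753, -0.04860798,  1.53354879,  0.02411004,
        1.14102238, -0.08230389]), 'joint_velocities': array([-0.00067036,  0.00035945, -0.00068872, -0.00271112, -0.00071917,
        0.00029901,  0.00041104]), 'effort': array([ 6.04219422e-04, -5.11516106e+01, -4.69810562e-02, -2.38389033e+01,
        1.07755285e-02,  4.36729679e-03, -5.23595034e-08]), 'tcp_pos': array([0.19076672, 0.64692184, 0.22035253]), 'tcp_rot': array([-3.13980384e+00,  6.54963620e-05,  2.85484951e+00]), 'wrist_force': array([-0.27628596, -0.05115069, -0.12678554]), 'torque': array([0.04503939, 0.05389836, 0.01251806]), 'gripper_force': 0.0, 'opening': 1.0004287515950754}
```

View pics/scene0.png

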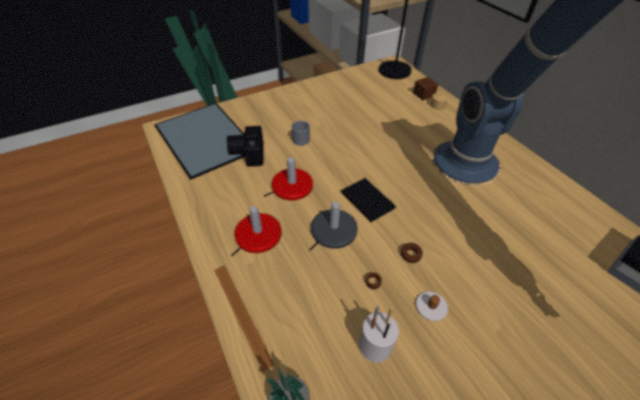

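View pics/top0.png

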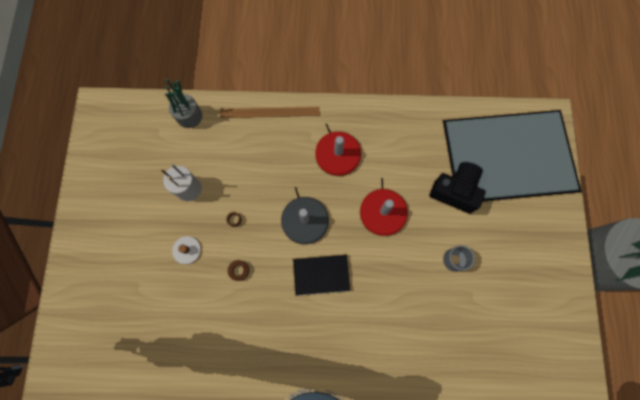

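The scene camera shows the dark-footed lamp at (334,228) and its red decoys at (292,183) and (258,232). Two sleeves stand at (411,253) and (373,280), the cover at (432,304) and the cup at (301,132).

In the top view the matching pixels are:
- Dark lamp: (305,219). The red ones at (338,153) and (384,212) are not meant.
- Sleeves: (239,270) large and (235,219) small.
- Cover: (186,249).
- Cup: (459,258). It could be mistaken for the plant pot at (186,110) or the pencil pot at (183,183), but it is the open grey ring.

Next I'll make one close crop and measure.

```bash
cat >> h.py <<'E'
def fitc(p):
    A=np.c_[2*p,np.ones(len(p))]; s=np.linalg.lstsq(A,(p**2).sum(1),rcond=None)[0]
    return s[0],s[1],np.sqrt(s[2]+s[0]**2+s[1]**2)
def seg(f,px,zlo,zhi,rad=.06):
    """points near the pixel's world xy within a height band: count, min-enclosing circle (centre, dia)"""
    w=cloud(f); u,v=px; c=np.nanmedian(w[v-3:v+4,u-3:u+4].reshape(-1,3),0)[:2]
    m=(np.hypot(w[...,0]-c[0],w[...,1]-c[1])<rad)&(w[...,2]>zlo)&(w[...,2]<zhi)
    p=w[m]; (x,y),r=cv2.minEnclosingCircle(p[:,:2].astype(np.float32))
    return p,dict(n=len(p),enc=np.round([x,y,2*r],4),mean=np.round(p.mean(0),4),ztop=np.round(np.percentile(p[:,2],95),4))
E
python3 - <<'E'
from h import *
f=dict(np.load("top0.npz"))
save(f,"crop0",(160,180,360,300),4)
for n,px,a,b in [("big",(239,270),.012,.03),("small",(235,219),.012,.03),("cover",(186,249),.004,.02),("knob",(184,249),.03,.08),("foot",(305,219),.012,.03),("stem",(303,215),.09,.13),("cup",(459,258),.055,.08),("pot",(183,183),.08,.11),("book",(322,274),.01,.025),("camera",(460,188),.05,.13)]:
    try: print(n,seg(f,px,a,b,.12 if n in("foot","book","camera") else .06)[1])
    except Exception as e: print(n,e)
w=cloud(f);print(np.nanmedian(w[300:320,150:250,2]))
E
```

```text
big {'n': 289, 'enc': array([0.4092, 0.2163, 0.0581]), 'mean': array([0.4087, 0.2159, 0.0194]), 'ztop': np.float64(0.023)}
small {'n': 110, 'enc': array([0.5497, 0.2393, 0.042 ]), 'mean': array([0.5495, 0.2393, 0.0191]), 'ztop': np.float64(0.0226)}
cover {'n': 534, 'enc': array([0.4607, 0.3563, 0.1153]), 'mean': array([0.4611, 0.3615, 0.0097]), 'ztop': np.float64(0.0135)}
knob {'n': 75, 'enc': array([0.4609, 0.3634, 0.0242]), 'mean': array([0.4603, 0.3621, 0.0444]), 'ztop': np.float64(0.0491)}
foot {'n': 2031, 'enc': array([0.521 , 0.0307, 0.2014]), 'mean': array([0.5323, 0.0367, 0.0191]), 'ztop': np.float64(0.0232)}
stem {'n': 75, 'enc': array([0.5525, 0.0413, 0.0246]), 'mean': array([0.5508, 0.0406, 0.1088]), 'ztop': np.float64(0.115)}
cup {'n': 162, 'enc': array([ 0.4535, -0.3736,  0.0661]), 'mean': array([ 0.4531, -0.3736,  0.063 ]), 'ztop': np.float64(0.0677)}
pot {'n': 592, 'enc': array([0.6372, 0.3773, 0.0775]), 'mean': array([0.633 , 0.373 , 0.0967]), 'ztop': np.float64(0.1012)}
book {'n': 2366, 'enc': array([ 0.4248, -0.0068,  0.2024]), 'mean': array([ 0.414 , -0.0051,  0.0164]), 'ztop': np.float64(0.0206)}
camera {'n': 1652, 'enc': array([ 0.65  , -0.3828,  0.1578]), 'mean': array([ 0.6417, -0.3801,  0.0804]), 'ztop': np.float64(0.1039)}
-0.00026425695758203676
```

View pics/crop0.png

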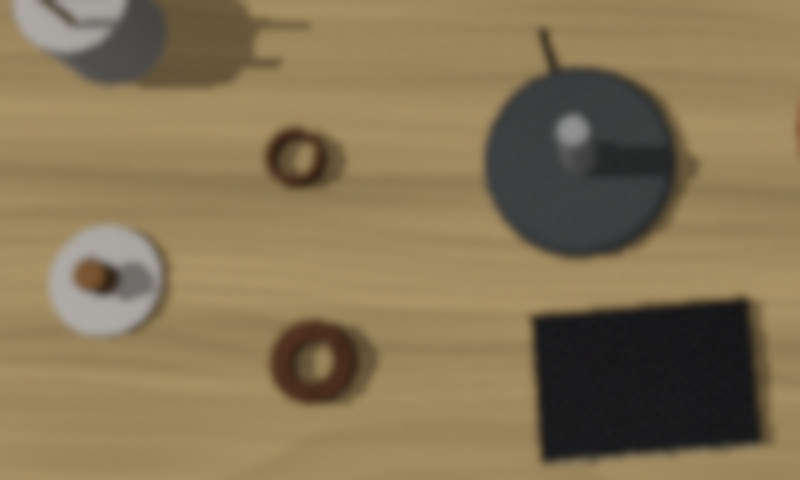

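The enclosing circles fit the 58 mm sleeve (0.409, 0.216) and the 42 mm sleeve (0.550, 0.239), so there are two: b and d. The stem is at about (0.551, 0.041). The crop confirms the dark foot, both rings and the cover with its knob. Next I'll go above sleeve b and take a wrist view of it, then of the stem.

```bash
cat >> h.py <<'E'
def wcloud(f):
    v,u=np.mgrid[0:400,0:640].astype(float); x=(u-f["cx"])/f["fx"]; y=(v-f["cy"])/f["fy"]; th=np.hypot(x,y)+1e-9
    z=f["range_z"]; k=np.tan(th)/th
    c=np.stack([x*k*z,y*k*z,z],-1); w=(c-f["t"])@f["R"]; w[(z==0)|(th>1.3)]=np.nan; return w
def band(w,c,rad,zlo,zhi):
    m=(np.hypot(w[...,0]-c[0],w[...,1]-c[1])<rad)&(w[...,2]>zlo)&(w[...,2]<zhi)
    p=w[m]; (x,y),r=cv2.minEnclosingCircle(p[:,:2].astype(np.float32))
    return len(p),np.round([x,y,2*r],4),np.round(p.mean(0),4)
def down(yaw): return [np.pi,0,yaw]
E
python3 - <<'E'
from h import *
for y in (np.pi,np.pi/2,0,-np.pi/2):
    q=[robot.inverse_kinematics(p,down(y)) for p in ([.409,.216,.014],[.551,.041,.25],[.454,-.374,.05],[.461,.363,.03],[.409,.216,.3])]
    print(y,[None if a is None else np.round(a[[0,6]],2) for a in q])
s=robot.sense(); robot.move_straight([.191,.647,.32]); 
robot.goto([.409,.216,.25],down(np.pi)); 
f=robot.grab_frame("wrist"); w=wcloud(f); np.savez("w1.npz",**f); save(f,"w1")
print(f["fx"],-f["R"].T@f["t"],robot.sense()["tcp_pos"],robot.sense()["t"])
print("b",band(w,(.409,.216),.05,.012,.03)); print("d",band(w,(.55,.239),.05,.012,.03)); print("stem",band(w,(.551,.041),.05,.10,.13)); print("stem mid",band(w,(.551,.041),.03,.04,.1))
E
```

```text
3.141592653589793 [array([-0.61,  1.03]), array([-0.5 ,  1.54]), array([0.23, 2.56]), array([-0.72,  0.81]), array([-0.73,  1.  ])]
1.5707963267948966 [array([-0.81, -0.33]), array([-0.63,  0.02]), array([-0.02,  1.29]), array([-0.93, -0.55]), array([-0.96, -0.56])]
0 [array([-1.  , -1.68]), array([-0.81, -1.46]), array([-0.11, -0.14]), array([-1.14, -1.88]), array([-1.13, -2.12])]
-1.5707963267948966 [array([-0.36,  2.34]), array([0.71, 2.56]), array([-0.11, -1.71]), array([-0.49,  2.15]), array([-0.53,  2.56])]
309.70691628693146 [0.33499911 0.21616085 0.40288986] [0.40898347 0.21718887 0.2501077 ] 2.7333
b (1263, array([0.4071, 0.2172, 0.0588]), array([0.4063, 0.2172, 0.02  ]))
d (426, array([0.5475, 0.24  , 0.0426]), array([0.5465, 0.24  , 0.0189]))
stem (27, array([0.5412, 0.0382, 0.013 ]), array([0.5398, 0.0397, 0.1032]))
stem mid (149, array([0.5417, 0.0387, 0.0146]), array([0.5396, 0.0402, 0.0713]))
```

View pics/w1.png

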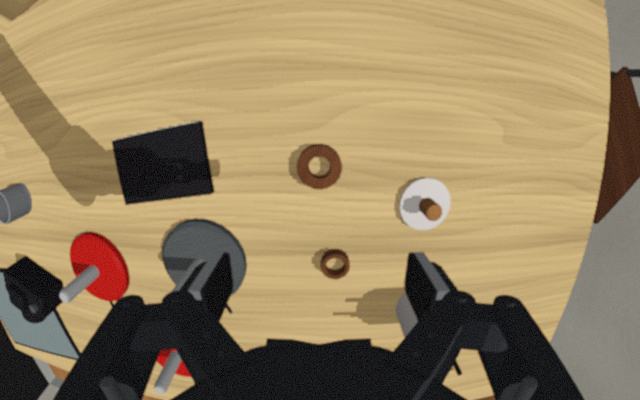

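The wrist view agrees with the top view to 2 mm: sleeve b at pixel (319,166), d at (334,263), dark foot at (204,258), cover at (425,204). I'll squeeze b along x to centre it, regrasp along y, then use its known position to correct the camera measurements.

```bash
cat >> h.py <<'E'
def report(m=""):
    s=robot.sense(); print(m,"t",round(s["t"],1),np.round(s["tcp_pos"],4),"F",np.round(s["wrist_force"],1),"open",round(s["opening"],3),"g",round(s["gripper_force"],1))
E
python3 - <<'E'
from h import *
x,y=.408,.2168
robot.goto([x,y,.08],down(np.pi/2)); report()
print(robot.move_straight([x,y,.015],vel=.08,contact_N=8)); report("low")
robot.grip(.3,20); report("sq x"); robot.grip(1.0); 
robot.move_straight([x,y,.07],vel=.15)
robot.goto([x,y,.07],down(np.pi)); robot.move_straight([x,y,.015],vel=.08,contact_N=8); report("low")
robot.grip(.3,20); report("sq y")
f=robot.grab_frame("top"); print("b",seg(f,(239,270),.012,.03)[1],"\nstem",seg(f,(303,215),.1,.13)[1],"\nd",seg(f,(235,219),.012,.03)[1])
E
```

```text
t 4.0 [0.4084 0.2173 0.0803] F [-0.2 -0.  -0.3] open 1.0 g 0.0
False
low t 5.0 [0.4083 0.2169 0.0153] F [-1.  0. -0.] open 0.999 g 0.0
sq x t 5.6 [0.408  0.2168 0.015 ] F [ 0.1 -1.1 -0.6] open 0.296 g 0.0
low t 8.8 [0.4083 0.217  0.0152] F [-0.2  0.  -0.4] open 0.998 g 0.0
sq y t 9.4 [0.408  0.2168 0.015 ] F [ 0.6 -1.  -0.2] open 0.305 g 0.0
b {'n': 67, 'enc': array([0.4067, 0.2108, 0.0552]), 'mean': array([0.3916, 0.2056, 0.0195]), 'ztop': np.float64(0.0233)} 
stem {'n': 68, 'enc': array([0.5519, 0.0411, 0.0233]), 'mean': array([0.5514, 0.0411, 0.1103]), 'ztop': np.float64(0.1138)} 
d {'n': 110, 'enc': array([0.5508, 0.2394, 0.0428]), 'mean': array([0.5488, 0.2387, 0.0191]), 'ztop': np.float64(0.0231)}
```

```bash
python3 - <<'E'
from h import *
f=robot.grab_frame("wrist"); save(f,"w2",(180,100,500,400),2)
E
```

```text
(no output)
```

View pics/w2.png

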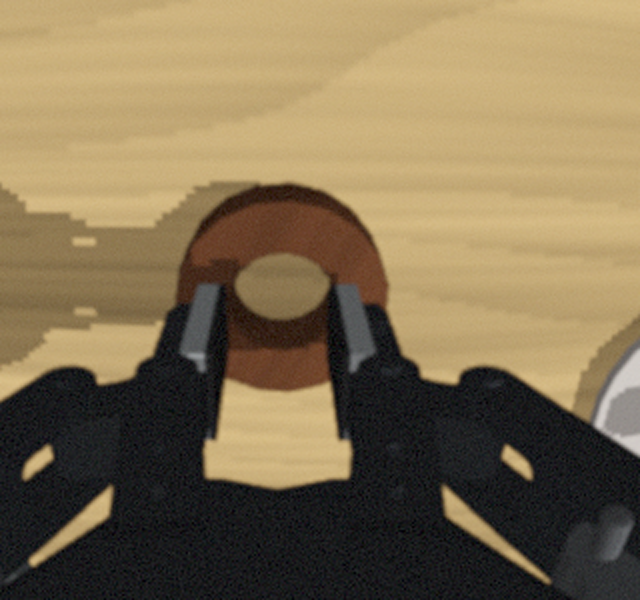

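The fingers closed above the sleeve top, at pixels (200,320) and (355,320) of the crop, so the tips sit farther back than I assumed. I'll feel for the sleeve top and the desk to calibrate the tip height.

```bash
python3 - <<'E'
from h import *
x,y=.408,.2168
print(robot.move_straight([x,y,.001],vel=.02,contact_N=3)); report("touch sleeve at .3")
robot.move_straight([x,y,.02],vel=.1); robot.grip(1.0)
print(robot.move_straight([x,y,-.004],vel=.03,contact_N=4)); report("open touch desk")
E
```

```text
True
touch sleeve at .3 t 9.9 [0.4082 0.2169 0.0099] F [-0.4 -0.9  7. ] open 0.299 g 3.5
False
open touch desk t 11.7 [ 0.4081  0.2169 -0.0039] F [0.4 1.3 0. ] open 0.998 g 0.0
```

```bash
python3 - <<'E'
from h import *
x,y=.408,.2168
robot.grip(.8)
print(robot.move_straight([x,y,-.02],vel=.02,contact_N=3)); report("0.8 touch desk")
E
```

```text
True
0.8 touch desk t 12.7 [ 0.4079  0.2168 -0.0172] F [-0.5 -1.2  5.5] open 0.8 g 3.0
```

```bash
python3 - <<'E'
from h import *
x,y=.408,.2168; z=-.0125
robot.move_straight([x,y,z],vel=.05); robot.grip(.4,20); report("sq y")
robot.grip(1.0); robot.move_straight([x,y,.04],vel=.15); robot.goto([x,y,.04],down(np.pi/2))
f=robot.grab_frame("wrist"); print("b wrist",band(wcloud(f),(x,y),.05,.012,.03))
robot.move_straight([x,y,z],vel=.08,contact_N=8); robot.grip(.4,40); report("sq x")
robot.move_straight([x,y,.1],vel=.15); report("lift")
f=robot.grab_frame("wrist"); save(f,"w3",(180,100,500,400),2); w=wcloud(f); np.savez("w3.npz",**f)
print("b",band(w,(x,y),.045,.10,.15))
E
```

```text
sq y t 13.2 [ 0.408   0.2169 -0.0123] F [ 0.1 -0.4  5.2] open 0.669 g 20.7
b wrist (5296, array([0.407 , 0.2163, 0.0584]), array([0.4071, 0.2184, 0.0197]))
sq x t 16.5 [ 0.4083  0.217  -0.0116] F [-3.  -1.4  7.3] open 0.669 g 41.1
lift t 17.4 [0.4073 0.2165 0.0994] F [-0.4  0.2 -0.8] open 0.666 g 42.7
b (12895, array([0.4076, 0.2221, 0.0849]), array([0.4074, 0.2202, 0.1303]))
```

View pics/w3.png

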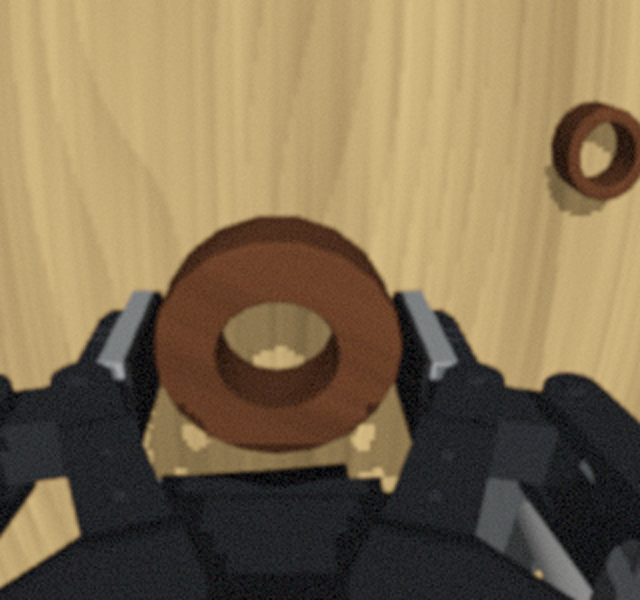

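Sleeve b is held evenly between the pads, its bore at crop pixel (277,345). I'll measure the stem from straight above with the wrist camera.

```bash
python3 - <<'E'
from h import *
robot.move_straight([.408,.2168,.2],vel=.2)
robot.goto([.551,-.033,.2],down(np.pi/2)); robot.sleep(.3); report()
f=robot.grab_frame("wrist"); w=wcloud(f); np.savez("w4.npz",**f)
c=f["R"]@np.array([.551,.041,.112])+f["t"]; r=np.hypot(c[0],c[1]); th=np.arctan2(r,c[2]); u=f["cx"]+f["fx"]*th*c[0]/r; v=f["cy"]+f["fy"]*th*c[1]/r; print(u,v)
u,v=int(u),int(v); save(f,"w4",(u-100,max(v-75,0),u+100,max(v-75,0)+150),4)
print("stem top",band(w,(.551,.041),.03,.109,.13)); print("stem",band(w,(.551,.041),.03,.085,.13)); print("foot",band(w,(.551,.041),.09,.014,.026))
E
```

```text
t 19.5 [ 0.5509 -0.0319  0.2   ] F [-0.3 -0.3 -1.7] open 0.668 g 42.7
318.465330077034 109.99441085196324
stem top (541, array([0.5508, 0.0415, 0.0219]), array([0.551 , 0.0415, 0.1118]))
stem (684, array([0.5507, 0.0416, 0.0244]), array([0.5511, 0.0414, 0.1109]))
foot (11123, array([0.5512, 0.0412, 0.1364]), array([0.551 , 0.0418, 0.0198]))
```

View pics/w4.png

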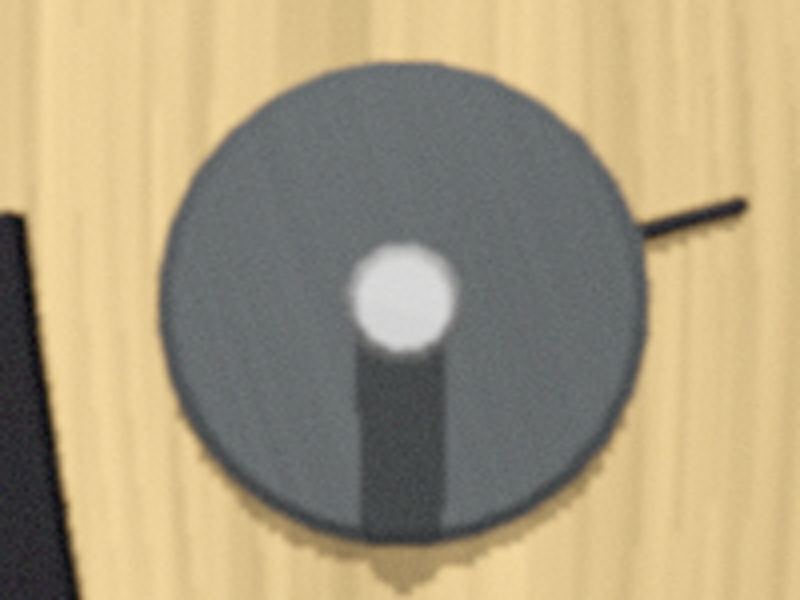

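The stem top is dead centre of the dark foot at crop pixel (404,298), and both give an axis of (0.551, 0.0414). I'll lower the sleeve there.

```bash
cat >> h.py <<'E'
STEM=np.array([.551,.0414])
def correct(xy,z):
    "trim the commanded xy until the actual TCP is on xy"
    cmd=np.array(xy,float)
    for _ in range(2):
        robot.move_straight([*cmd,z],vel=.05); robot.sleep(.2); cmd+=np.array(xy)-robot.sense()["tcp_pos"][:2]
    robot.move_straight([*cmd,z],vel=.05); return cmd
E
python3 - <<'E'
from h import *
robot.move_straight([*STEM,.15],vel=.15); cmd=correct(STEM,.125); report("above")
hit=robot.move_straight([*cmd,.03],vel=.06,contact_N=10); report(f"hit={hit}")
if not hit: hit=robot.move_straight([*cmd,.004],vel=.03,contact_N=6); report(f"hit={hit}")
E
```

```text
above t 21.8 [0.551  0.0414 0.125 ] F [ 0.1  0.4 -0.8] open 0.665 g 42.7
hit=False t 23.6 [0.5513 0.0414 0.0303] F [ 0.8 -0.5 -1.1] open 0.672 g 42.7
hit=True t 23.8 [0.5513 0.0414 0.0294] F [ 0.6 -0.4  4.6] open 0.666 g 42.7
```

```bash
python3 - <<'E'
from h import *
report(); hit=robot.move_straight([*STEM,.004],vel=.03,contact_N=12); report(f"hit={hit}")
E
```

```text
t 23.8 [0.5513 0.0414 0.0294] F [ 0.6 -0.4  4.6] open 0.666 g 42.7
hit=True t 24.1 [0.5513 0.0415 0.0294] F [-1.1 -0.   5.5] open 0.664 g 42.7
```

The arm stops 21 mm above the seat because the gripper's body has met the stem top: the tips are only about 67 mm ahead of it. The sleeve is already well down the stem, and a release from here reaches at most about 0.6 m/s, so I'll back off 1 mm and let go.

```bash
python3 - <<'E'
from h import *
robot.move_straight([*STEM,.031],vel=.02); robot.grip(.85); robot.sleep(.5); report("released")
robot.move_straight([*STEM,.15],vel=.12); robot.move_straight([.551,-.033,.2],vel=.2)
f=robot.grab_frame("wrist"); w=wcloud(f); save(f,"w5",(218,30,418,180),4)
print("b",band(w,STEM,.04,.03,.05)); 
f=robot.grab_frame("top"); print("d",seg(f,(235,219),.012,.03)[1],"\ncup",seg(f,(459,258),.055,.08)[1],"\nknob",seg(f,(184,249),.03,.08)[1])
E
```

```text
released t 25.1 [0.551  0.0414 0.031 ] F [ 0.2  0.5 -0.1] open 0.846 g 0.0
b (1848, array([0.5508, 0.0405, 0.0587]), array([0.5504, 0.0401, 0.0401]))
d {'n': 110, 'enc': array([0.5497, 0.2393, 0.0421]), 'mean': array([0.5493, 0.2387, 0.0193]), 'ztop': np.float64(0.0226)} 
cup {'n': 158, 'enc': array([ 0.4545, -0.3739,  0.0671]), 'mean': array([ 0.4537, -0.3749,  0.0628]), 'ztop': np.float64(0.067)} 
knob {'n': 76, 'enc': array([0.461 , 0.3632, 0.024 ]), 'mean': array([0.4604, 0.3621, 0.0438]), 'ztop': np.float64(0.0486)}
```

View pics/w5.png

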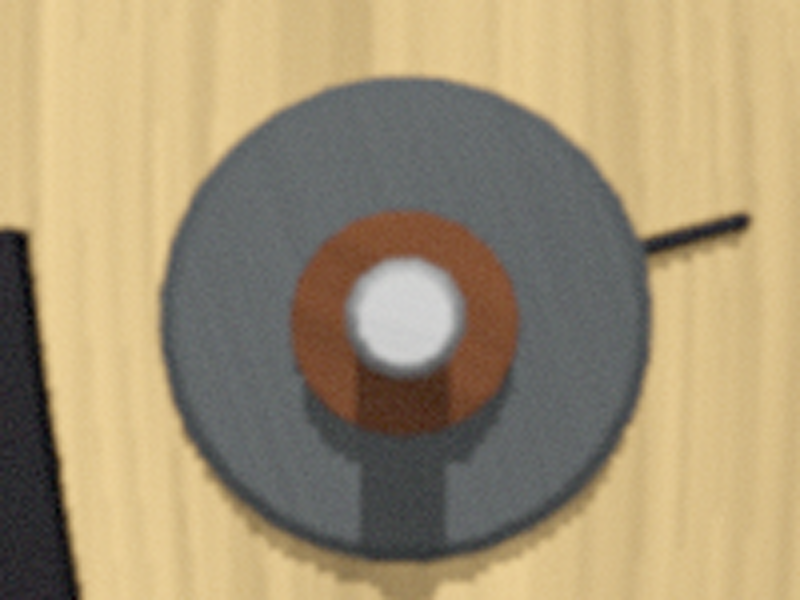

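Sleeve b lies flat on the foot with its top at z = 0.040, at crop pixel (405,322). Next is sleeve d.

```bash
python3 - <<'E'
from h import *
robot.move_straight([.549,.2393,.2],vel=.25); robot.goto([.549,.2393,.08],down(np.pi)); 
f=robot.grab_frame("wrist"); n,e,m=band(wcloud(f),(.549,.2393),.045,.012,.03); print(n,e,m); x,y=e[:2]; z=-.0075
robot.grip(.8); robot.move_straight([x,y,z],vel=.1,contact_N=8); robot.grip(.2,20); report("sq y"); print(robot.sense()["opening"]*85)
robot.grip(.85); robot.move_straight([x,y,.04],vel=.15); robot.goto([x,y,.04],down(np.pi/2))
robot.move_straight([x,y,z],vel=.08,contact_N=8); robot.grip(.2,40); report("sq x")
robot.move_straight([x,y,.2],vel=.2); report("lift")
robot.move_straight([*STEM,.2],vel=.2); cmd=correct(STEM,.125); report("above")
hit=robot.move_straight([*cmd,.05],vel=.06,contact_N=10); report(f"hit={hit}")
if not hit: hit=robot.move_straight([*cmd,.0325],vel=.02,contact_N=6); report(f"hit={hit}")
E
```

```text
1528 [0.5483 0.24   0.0431] [0.5471 0.2402 0.0193]
sq y t 31.2 [ 0.5488  0.2403 -0.0066] F [-1.2  0.2  5.1] open 0.472 g 20.3
40.16160816594234
sq x t 34.3 [ 0.5487  0.2402 -0.0066] F [-1.6 -1.4  6. ] open 0.478 g 40.2
lift t 35.5 [0.5474 0.2398 0.1987] F [-1.2  0.1 -1.5] open 0.472 g 40.4
above t 39.2 [0.551  0.0414 0.125 ] F [-0.1 -0.2 -0.3] open 0.477 g 40.4
hit=False t 40.6 [0.5514 0.0414 0.0504] F [-0.5  0.5 -0.2] open 0.477 g 40.4
hit=True t 41.4 [0.5508 0.0414 0.0334] F [-0.3  0.9  4.7] open 0.477 g 40.9
```

Sleeve d met its seat at the expected height (TCP z 0.0334). I'll release, verify, and fetch the cup.

```bash
python3 - <<'E'
from h import *
robot.grip(.75); robot.sleep(.3); p=robot.sense()["tcp_pos"]
robot.move_straight([p[0],p[1],.15],vel=.12); robot.move_straight([.551,-.033,.2],vel=.2)
f=robot.grab_frame("wrist"); w=wcloud(f); print("d",band(w,STEM,.03,.05,.07)); print("b",band(w,STEM,.04,.03,.047))
robot.grip(1.0); robot.goto([.454,-.374,.2],down(0))
f=robot.grab_frame("wrist"); save(f,"w6"); n,e,m=band(wcloud(f),(.454,-.374),.05,.055,.075); print("cup",n,e,m); report()
E
```

```text
d (799, array([0.5509, 0.0406, 0.0424]), array([0.5507, 0.0399, 0.0599]))
b (1039, array([0.5509, 0.0405, 0.0586]), array([0.5506, 0.0403, 0.0401]))
cup 1019 [ 0.4528 -0.3739  0.0665] [ 0.4517 -0.3741  0.0628]
 t 45.6 [ 0.4554 -0.3724  0.1997] F [-0.1 -0.  -0.2] open 0.999 g 0.0
```

View pics/w6.png

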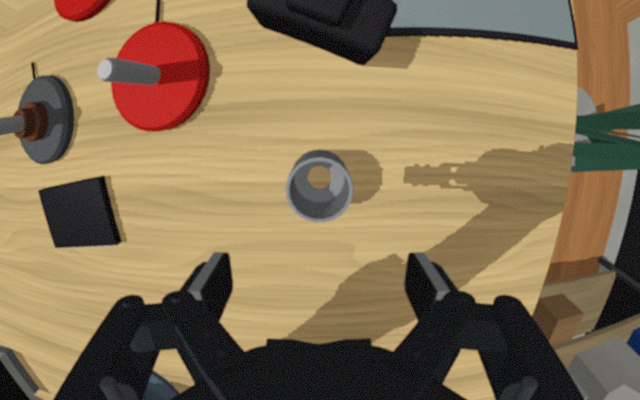

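Sleeve d is at z = 0.0599 and b at 0.0401, both seated. The cup stands mouth up at pixel (319,187) with nothing near it. I'll pick it up.

```bash
python3 - <<'E'
from h import *
x,y,z=.4532,-.374,.018
robot.move_straight([x,y,.09],vel=.2); cmd=correct([x,y],.075)
if robot.move_straight([*cmd,z],vel=.08,contact_N=6): report("hit!"); raise SystemExit
robot.grip(.5,20); report("sq y"); robot.grip(1.0)
robot.move_straight([x,y,.09],vel=.2); robot.goto([x,y,.09],down(np.pi/2)); cmd=correct([x,y],.075)
if robot.move_straight([*cmd,z],vel=.08,contact_N=6): report("hit!"); raise SystemExit
robot.grip(.5,40); report("sq x")
robot.move_straight([x,y,.25],vel=.2); report("lift")
robot.goto([*STEM,.25],down(np.pi/2)); report("over")
f=robot.grab_frame("wrist"); save(f,"w7",(180,100,500,400),2)
E
```

```text
sq y t 48.8 [ 0.4536 -0.3742  0.0186] F [0.1 1.5 3.8] open 0.754 g 23.1
sq x t 53.3 [ 0.4535 -0.3743  0.0191] F [-1.3  1.6  5.3] open 0.775 g 44.2
lift t 54.6 [ 0.4526 -0.3733  0.2487] F [ 0.1  0.  -2.2] open 0.771 g 44.8
over t 56.2 [0.5511 0.0396 0.2501] F [ 0.6 -0.5 -1.5] open 0.772 g 44.8
```

View pics/w7.png

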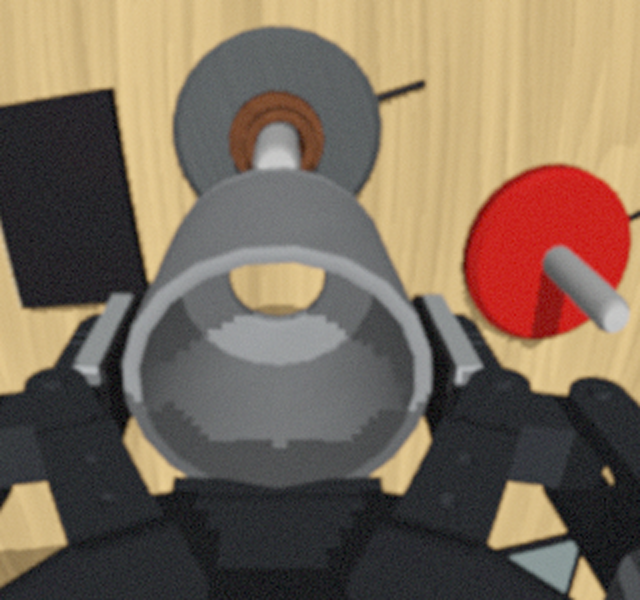

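The cup is held upright, with its rim near crop pixel (278,365) and the stem behind it at (277,145). I'll lower it onto sleeve d, expecting contact at TCP z of about 0.079.

```bash
python3 - <<'E'
from h import *
cmd=correct(STEM,.145); report("above")
hit=robot.move_straight([*cmd,.09],vel=.06,contact_N=10); report(f"hit={hit}")
if not hit: hit=robot.move_straight([*cmd,.075],vel=.02,contact_N=6); report(f"hit={hit}")
E
```

```text
above t 59.4 [0.551  0.0414 0.145 ] F [ 0.4  0.1 -2.2] open 0.77 g 44.8
hit=False t 60.5 [0.5514 0.0414 0.0904] F [ 0.6  0.7 -1.1] open 0.772 g 44.8
hit=True t 61.1 [0.551  0.0415 0.0791] F [-0.1  0.7  4.4] open 0.775 g 45.3
```

```bash
python3 - <<'E'
from h import *
robot.grip(1.0); robot.sleep(.3); p=robot.sense()["tcp_pos"]
robot.move_straight([p[0],p[1],.2],vel=.12); robot.move_straight([.551,-.033,.22],vel=.2)
f=robot.grab_frame("wrist"); w=wcloud(f); print("rim",band(w,STEM,.045,.115,.135)); 
f=robot.grab_frame("top"); print("knob",seg(f,(184,249),.03,.08)[1])
robot.move_straight([.551,.1,.25],vel=.25); robot.goto([.461,.363,.2],down(np.pi))
f=robot.grab_frame("wrist"); w=wcloud(f); save(f,"w8"); print("knob",band(w,(.461,.363),.03,.04,.06),"plate",band(w,(.461,.363),.05,.006,.014)); report()
E
```

```text
rim (1383, array([0.551 , 0.0405, 0.0662]), array([0.551 , 0.0411, 0.1231]))
knob {'n': 74, 'enc': array([0.4612, 0.3635, 0.0242]), 'mean': array([0.4603, 0.3621, 0.0444]), 'ztop': np.float64(0.0491)}
knob (410, array([0.4588, 0.3654, 0.0244]), array([0.4583, 0.3652, 0.0457])) plate (2912, array([0.4589, 0.3653, 0.0769]), array([0.4575, 0.365 , 0.0102]))
 t 65.3 [0.4627 0.3606 0.2001] F [0.5 0.  0.8] open 0.999 g 0.0
```

View pics/w8.png

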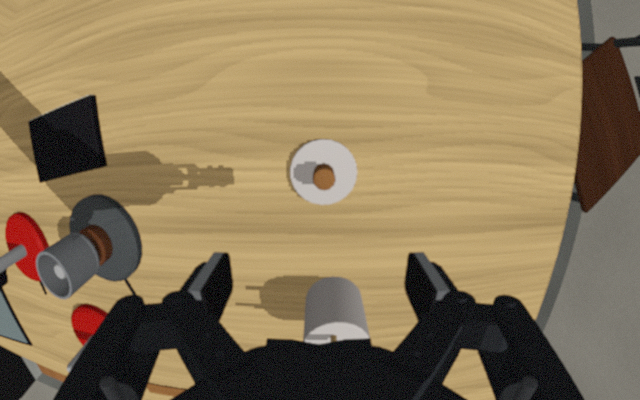

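The cup is seated (rim z = 0.123, level). The cover is at pixel (323,172) with its knob at (323,177), and the pencil pot is well clear. I'll squeeze the knob both ways, lift it and place it.

```bash
python3 - <<'E'
from h import *
x,y,z=.460,.3643,.010
robot.grip(.7); cmd=correct([x,y],.09)
if robot.move_straight([*cmd,z],vel=.08,contact_N=6): report("hit!"); raise SystemExit
robot.grip(0,20); report("sq y"); robot.grip(.7)
robot.move_straight([x,y,.09],vel=.2); robot.goto([x,y,.09],down(np.pi/2)); cmd=correct([x,y],.085)
if robot.move_straight([*cmd,z],vel=.08,contact_N=6): report("hit!"); raise SystemExit
robot.grip(0,40); report("sq x"); z0=robot.sense()["tcp_pos"][2]
robot.move_straight([x,y,.25],vel=.2); report("lift")
robot.goto([.551,.0409,.25],down(np.pi/2)); cmd=correct([.551,.0409],z0+.145); report("over")
f=robot.grab_frame("wrist"); save(f,"w9",(180,100,500,400),2); np.savez("w9.npz",**f); print("z0",z0)
E
```

```text
sq y t 70.5 [0.4603 0.3647 0.0106] F [-0.5  0.2  2.9] open 0.273 g 20.1
sq x t 75.4 [0.4603 0.3646 0.0106] F [-1.   0.   3.7] open 0.266 g 39.2
lift t 76.7 [0.4593 0.3639 0.2487] F [ 1.4 -0.2 -1.7] open 0.266 g 39.2
over t 80.9 [0.551  0.0409 0.1556] F [-0.4 -0.2 -2.9] open 0.269 g 39.2
z0 0.010606805258390615
```

View pics/w9.png

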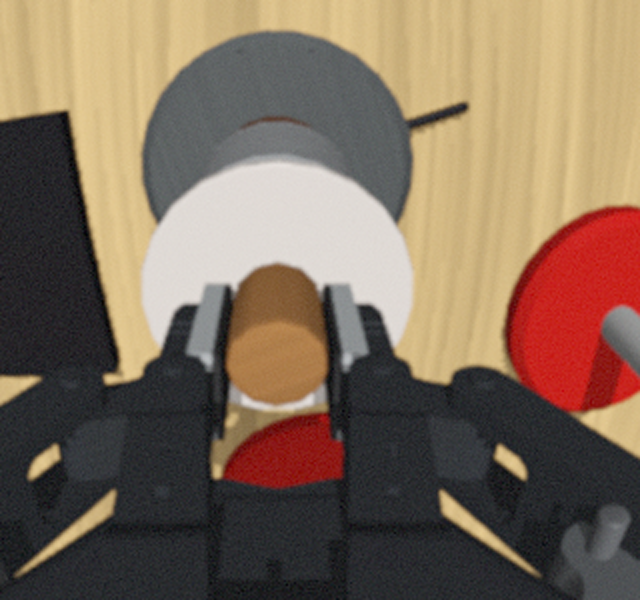

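The cover is held by the knob at crop pixel (278,345), straight over the cup. I'll lower it, expecting contact at TCP z of about 0.1296.

```bash
python3 - <<'E'
from h import *
hit=robot.move_straight([.551,.0409,.140],vel=.05,contact_N=8); report(f"hit={hit}")
hit=robot.move_straight([.551,.0409,.126],vel=.015,contact_N=5); report(f"hit={hit}")
E
```

```text
hit=False t 81.4 [0.5508 0.0408 0.1395] F [ 0.9 -0.3 -2. ] open 0.267 g 39.2
hit=True t 82.1 [0.551  0.0409 0.1295] F [-0.9 -0.6  4.6] open 0.266 g 39.6
```

```bash
python3 - <<'E'
from h import *
robot.grip(.7); robot.sleep(.3); robot.move_straight([.551,.0409,.23],vel=.1); robot.move_straight([.551,-.033,.28],vel=.15); robot.sleep(.3); report()
f=robot.grab_frame("wrist"); w=wcloud(f); print("plate",band(w,STEM,.05,.12,.14),"knob",band(w,STEM,.03,.15,.18))
m=(np.hypot(w[...,0]-.551,w[...,1]-.041)<.045)&(w[...,2]>.12)&(w[...,2]<.14); p=w[m]; print("slope",np.linalg.lstsq(np.c_[p[:,:2],np.ones(len(p))],p[:,2],rcond=None)[0][:2])
robot.goto([.5,-.2,.35],down(np.pi/2)); f=robot.grab_frame("scene"); save(f,"end",(270,110,430,320),3); report()
E
```

```text
t 85.1 [ 0.5509 -0.0322  0.2795] F [ 0.5 -0.3 -0.1] open 0.698 g 0.0
plate (4050, array([0.5511, 0.04  , 0.0764]), array([0.551 , 0.0403, 0.1292])) knob (581, array([0.5512, 0.0402, 0.024 ]), array([0.5511, 0.0402, 0.1648]))
slope [ 0.00116488 -0.00017392]
 t 86.0 [ 0.5009 -0.1971  0.3489] F [0.3 1.  0. ] open 0.705 g 0.0
```

View pics/end.png

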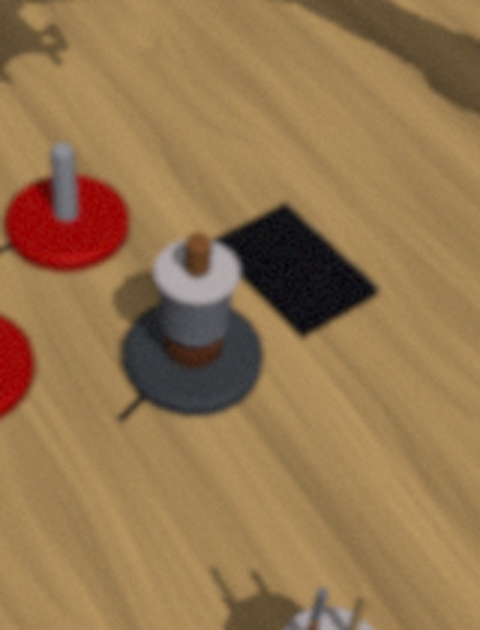

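The lamp stands assembled at crop pixel (197,300): the cover is level (plate top z = 0.129, slope about 0.001) and centred to within a millimetre, and the robot is clear. I'm handing it in.

```bash
python3 -c "
from plant import robot
print(robot.close_job())"
```

```text
the job is handed in; nothing more can be done
None
```

The lamp is back together and handed in at about 86 s of the 210 s: both sleeves present (58 mm, then 42 mm), the cup and the level cover are on the stem; the 58 mm sleeve fell its last 2 cm because the gripper body met the stem top, and the hand-in gave no verdict.

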